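Latch the lifting hook onto the blue basket's bar

ROBOT

A 7-joint arm with a two-finger parallel gripper is mounted at the origin on a cart in front of the work surface, level with it; the furniture and walls round the work are solid. World frame = base frame: x ahead of the robot, y to its left, z up, the work surface at z = 0. Lengths are in m, angles in rad, forces in N, time in s.
With the tool pointing down it reaches from about 0.425 to 0.875 m from the base axis. Payload 8.4 kg.
Tool frame: the origin (TCP) lies on the centre line of the jaws, within the pads' length; the fingertips stand 25 mm ahead of it and the grasp point (between the pads) lies 6 mm ahead of it (ctrl.tip_reach is the distance from the TCP to the fingertips, in m); z points along the fingers, y is the line along which they close (so a half turn about z gives the same grasp; the last joint's range is limited). The gripper opens to 87 mm and grips with 3 to 60 N. Pads are 19 mm wide; open, the fingers measure 117 mm over their backs; the gripper's body (75 mm by 190 mm) begins 51 mm behind the grasp point.
Start: joints at [1.209, 0.333, 0.04, 1.465, -0.013, 1.343, -0.059], TCP at [0.169, -0.628, 0.248] pointing down, gripper open.
Joint ranges: [-2.58, 2.58], [-0.38, 2.09], [-1.3, 1.39], [0.25, 2.4], [-1.5, 4.64], [0.08, 2.09], [-2.65, 2.65]. Speed limits (rad/s): [2.22, 2.22, 2.79, 2.79, 3.14, 3.14, 3.14].

INTERFACE

Orientations are given as a unit quaternion [w, x, y, z].
In Python, from bench import ctrl gives the robot as it stands.
- The arm moves only by the tool arm_command, never from a script. Its argument "commands" is a list of rows, each a list of 7 numbers: the opening, from 0 (shut) to 1 (fully open), then the shift along the tool's x, y, z in m, then the turn, a rotation vector about the tool's x, y, z in degrees. In form: [[claw, dx, dy, dz, wx, wy, wz], ...]. A call has exactly 5 rows; each row shifts and turns the commanded pose from where the row before left it, along the tool's axes as they then stand; what a row does not reach is not made up. A row lasts 1/10 s, in which the tool goes at most 50 mm and 8.59 degrees, less where a joint would pass 70% of its speed; a pose out of reach is approached as far as the arm can. A call with a gripper value outside its range is refused whole. The fingers move at their own pace and stop on an object; the grip force is fixed at half the most. Time passes only in rows, so rows that do not move let the fingers close, or fill a call up. It gives the time, the measured TCP pose, the force, the opening and the grip force at its end, in the units of the state.
- ctrl.get_obs(): the state, without advancing time (a new reading comes with each control period).
- ctrl.get_image(name): name is "side" or "top"; returns a dict with "color" (400x640x3 uint8, blue, green, red), "fx", "fy", "cx", "cy" (pixels), "origin" and "orientation" of the camera in the world. Camera axes: x right, y down, z forward; pixel columns grow to the right and rows downward; lengths in m; the calibration is good to about 2 mm. A picture is of the moment at which its call begins. There is no depth.
- ctrl.hand_in(): hands the job in; it is judged then, once.
The state is a dict: "clock": time; "joints": joint angles; "qd": joint speeds; "joint_torque": joint torques, N m; "tool_pos": TCP position; "tool_rot": TCP orientation; "force": force on the tool from outside, world axes, zero at the start; "ft_torque": the same for the moment, N m; "width": finger opening in m; "gripper_force": force on a finger pad.
Only numpy, scipy, OpenCV 4.12 (cv2) and the standard library are available. Lean on these libraries where they do the work, as an engineer would, in place of code of your own. Each camera call takes 0.05 s, during which the arm holds its last target. There are 200 camera calls.

TASK

Take the lifting hook by its orange grip and push its mouth straight down onto the lifting bar of the blue basket, between the two blue collars, until the red sprung latch flips shut under the bar. Let go and leave the hook hanging upright on the bar, latched, with the bar up in the crown of the hook; the green basket is not to be hooked.

Things in the scene. Friction and masses are not known exactly. Their poses are not given: they have to be found in the camera images.
- lifting_hook: Loose aluminium hook, 0.18 kg: inverted U 65 (x) x 32 (y) x 133 mm, standing mouth down. Origin: centre of underside, z up. Orange grip on top, 26 mm (x) x 30 mm (y), z 93-133 mm: pinch across x at z 116 mm. Mouth 34 mm wide in x, open below and through along y; the bar must lie along hook y, either way round. Vee crown: a 10 mm bar fully home is at x 0, z 70 mm. Hangs upright by itself.
- hook_latch (a joint): Red sprung tongue, 40 x 15 x 4 mm, across the lifting hook's mouth, hinged at its -x jaw 14 mm above the underside. 0 = shut, level (cannot swing down and out); the bar pushes it up into the mouth, to at most 1.5 rad, against 3 to 7 N. It springs back to 0 once the bar's centre is about 42 mm above the hinge, before the bar is home.
- blue_bar (a point): Middle of the blue basket's lifting bar: steel, 10 mm thick, level, along point y, 118 mm above the worktop. White basket 132 (x) x 172 (y) x 53 mm, heavy, does not move, tubes in it up to 36 mm high. Blue straps 127 mm high hold the bar at y +-77 mm; two blue collars, 22 mm across, at y +-36 to +-44 mm: the hook goes between them.
- green_bar (a point): Middle of the bar of the other basket, same sizes and axes, with green straps and collars; fixed too, not to be hooked.
Things that resemble listed ones, but are neither listed nor needed, are in the scene too. Several things look just like the lifting_hook: the one meant starts nearest to the robot's base.

How it is judged:
By the outcome, as a careful person would: the job done as asked, in the order asked, and still so for the second after the job is handed in, with the robot touching nothing.
It also fails if it takes over 32 s, if anything falls off the work surface, if the arm or the gripper's body presses on something with over 40 N, if the wrist force passes 120 N, or if a joint passes its speed limit or range.

## Working session

There is one attempt and no reset: what is moved stays moved. The work goes in short steps, Python scripts to look and compute and a tool call to move; the robot and the scene stay as the last step left them, time stands still between calls to the robot, and variables do not carry over. Pictures are saved under pics/ and viewed, at most 10 in all, crops included, and the job is handed in when it is done.

Besides the shell and the picture viewer there is one more tool, called after ">>>" by a JSON object that holds its "fn" and its "kwargs", one argument or row to a line. arm_command: Moves the arm, as the interface text tells. Its arguments: {"type":"object","properties":{"commands":{"type":"array"}},"required":["commands"]}

```bash
mkdir -p pics
cat > h.py <<'E'
import numpy as np, cv2
from bench import ctrl
from scipy.spatial.transform import Rotation as R
def cam(i):
    q=i["orientation"]; return R.from_quat([q[1],q[2],q[3],q[0]]).as_matrix(), np.array(i["origin"])
def ray(i,u,v):
    M,o=cam(i); return o, M@np.array([(u-i["cx"])/i["fx"],(v-i["cy"])/i["fy"],1])
def atz(i,u,v,z):
    o,d=ray(i,u,v); return o+d*(z-o[2])/d[2]
def proj(i,p):
    M,o=cam(i); c=M.T@(np.array(p)-o); return np.array([i["fx"]*c[0]/c[2]+i["cx"],i["fy"]*c[1]/c[2]+i["cy"]])
def tri(a,pa,b,pb):
    (o1,d1),(o2,d2)=ray(a,*pa),ray(b,*pb)
    t=np.linalg.lstsq(np.c_[d1,-d2],o2-o1,rcond=None)[0]
    p,q=o1+t[0]*d1,o2+t[1]*d2; return (p+q)/2,np.linalg.norm(p-q)
E
python3 - <<'E'
from h import *
import pickle
ims={}
for n in("top","side"):
    i=ctrl.get_image(n); ims[n]=i; cv2.imwrite(f"pics/{n}0.png",i["color"]); print(n,i["fx"],i["fy"],i["cx"],i["cy"],i["origin"],i["orientation"])
pickle.dump(ims,open("im0.pkl","wb"))
o=ctrl.get_obs();print(o["clock"],o["tool_pos"],o["tool_rot"],o["width"],ctrl.tip_reach)
E
```

```text
top 397.25136292783776 397.25136292783776 317.0798789210512 201.95293959511352 [ 0.43436063 -0.00345071  1.05074054] [-0.0419547   0.7084805  -0.70350975  0.03700292]
side 401.09119282862184 401.09119282862184 312.717173624465 199.51105478273607 [ 0.2536739  -0.6181106   0.66813808] [-0.4077524   0.89332138 -0.17076593  0.08095607]
0.1 [ 0.16873666 -0.62730758  0.24673115] [-7.32852248e-04  9.91379656e-01  1.31018392e-01 -1.49233676e-04] 0.08677375747242862 0.025
```

View pics/top0.png

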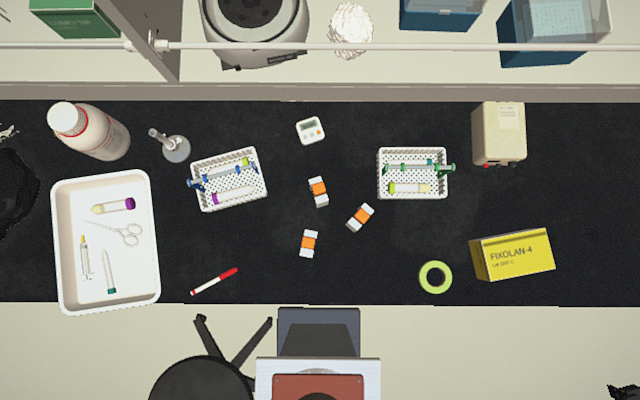

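View pics/side0.png

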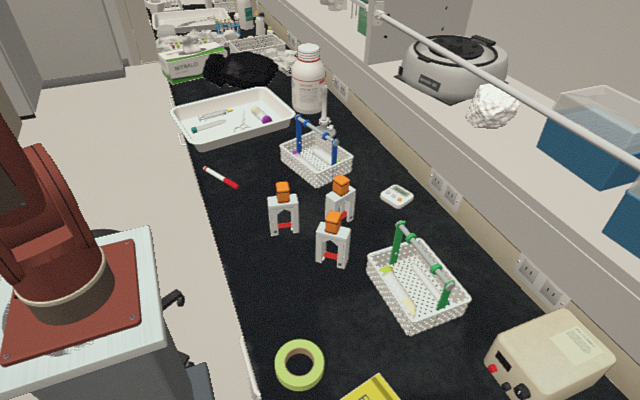

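The top view shows three hooks, at (310,243), (318,191) and (360,217), with the blue basket at (229,180) and the green one at (413,172). The hook nearest the base is at (310,243), which is (283,195) in the side view. I'll enlarge both views.

Run:
```python
from h import *
import pickle
ims=pickle.load(open("im0.pkl","rb"))
t=ims["top"]["color"][140:270,180:345]; s=ims["side"]["color"][105:275,255:375]
cv2.imwrite("pics/tc.png",cv2.resize(t,None,fx=4.5,fy=4.5,interpolation=cv2.INTER_CUBIC))
cv2.imwrite("pics/sc.png",cv2.resize(s,None,fx=3.5,fy=3.5,interpolation=cv2.INTER_CUBIC))
for uv,z in(((310,243),.133),((318,191),.133),((360,217),.133),((229,180),.118),((413,168),.118)): print(uv,atz(ims["top"],*uv,z))
```

```text
(310, 243) [0.44225823 0.01893783 0.133     ]
(318, 191) [0.56301449 0.00141366 0.133     ]
(360, 217) [ 0.50293535 -0.09617707  0.133     ]
(229, 180) [0.59018012 0.21359224 0.118     ]
(413, 168) [ 0.62187937 -0.224379    0.118     ]
```

View pics/tc.png

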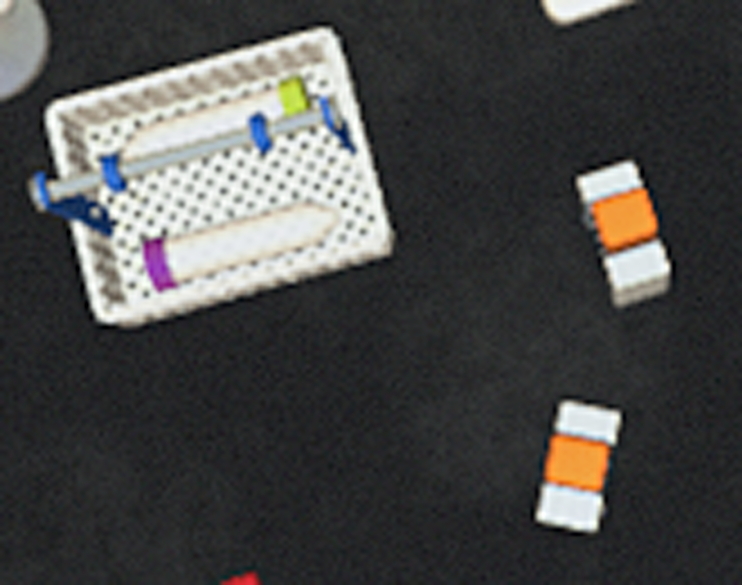

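View pics/sc.png

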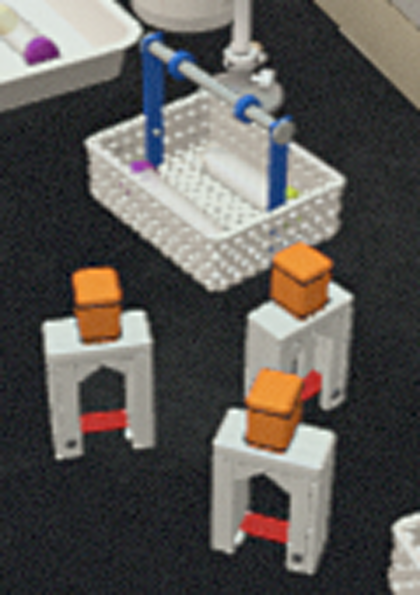

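The crops show the blue collars at (114,173) and (260,132) in the top crop, and at (180,64) and (247,107) in the side crop. The target hook's shoulder corners in the top crop are about (562,402), (621,410), (596,531) and (537,521).

Run:
```python
from h import *
import pickle
ims=pickle.load(open("im0.pkl","rb"));T,S=ims["top"],ims["side"]
tc=lambda x,y:(180+x/4.5-.4,140+y/4.5-.4); sc=lambda x,y:(255+x/3.5-.4,105+y/3.5-.4)
a,b=tc(114,173),tc(260,132); A,B=atz(T,*a,.118),atz(T,*b,.118)
print("bar",A,B,np.linalg.norm(A-B),(A+B)/2,np.degrees(np.arctan2(*(A-B)[1::-1])))
print("tri",tri(T,a,S,sc(180,64)),tri(T,b,S,sc(247,107)))
C=np.array([atz(T,*tc(*p),.093) for p in((562,402),(621,410),(596,531),(537,521))])
print("hook",C.mean(0)); l=(C[0]+C[1]-C[2]-C[3])/2; w=(C[0]+C[3]-C[1]-C[2])/2
print(np.linalg.norm(l),np.linalg.norm(w),np.degrees(np.arctan2(l[1],l[0])),np.degrees(np.arctan2(w[1],w[0])))
print("grip",atz(T,*tc(577.5,463),.133))
print("gripside",atz(S,*sc(97,285-8),.133))
o=ctrl.get_obs();q=o["tool_rot"];print(R.from_quat([q[1],q[2],q[3],q[0]]).as_matrix().round(3))
```

```text
bar [0.59453675 0.27118834 0.118     ] [0.61706301 0.1944154  0.118     ] 0.08000947645408055 [0.60579988 0.23280187 0.118     ] 106.35242836818968
tri (array([0.59396231, 0.27175621, 0.11688142]), np.float64(0.001601355603058142)) (array([0.6166802 , 0.19459613, 0.11780834]), np.float64(0.0008803725290926519))
hook [0.44231881 0.02405084 0.093     ]
0.06497087358412894 0.03182485256723197 -11.271687183914372 81.80492852530031
grip [0.44339202 0.02370021 0.133     ]
gripside [0.44452165 0.02651978 0.133     ]
[[ 0.966  0.26  -0.   ]
 [ 0.26  -0.966  0.001]
 [-0.    -0.001 -1.   ]]
```

The measurements hold up: the collars are 80 mm apart and the hook measures 65 x 32 mm. The hook is at (0.443, 0.024) with its x axis at yaw -10.5°. The bar's middle is at (0.606, 0.233) with its normal at yaw 16.4°. I'll swing over in an arc.

>>> {"fn": "arm_command", "kwargs": {
  "commands": [
    [1,0.043,-0.0115,0,0,0,-3.9],
    [1,0.043,-0.0115,0,0,0,-3.9],
    [1,0.042,-0.0115,0,0,0,-3.9],
    [1,0.042,-0.0115,0,0,0,-3.9],
    [1,0.041,-0.0115,0,0,0,-3.9]
  ]
}}

```text
clock: 0.6
tool_pos: [0.3416, -0.4921, 0.2471]
tool_rot: [-0.0, 0.954, 0.299, -0.0]
force: [0.1, 0.3, -0.4]
width: 0.0871
gripper_force: 0.0
```

>>> {"fn": "arm_command", "kwargs": {
  "commands": [
    [1,0.04,-0.0115,0,0,0,-3.9],
    [1,0.04,-0.0115,0,0,0,-3.9],
    [1,0.039,-0.0115,0,0,0,-3.9],
    [1,0.038,-0.0115,0,0,0,-3.9],
    [1,0.038,-0.0115,0,0,0,-3.9]
  ]
}}

```text
clock: 1.1
tool_pos: [0.446, -0.3192, 0.2472]
tool_rot: [-0.0, 0.89, 0.456, -0.0]
force: [0.3, -0.0, 0.2]
width: 0.0871
gripper_force: 0.0
```

>>> {"fn": "arm_command", "kwargs": {
  "commands": [
    [1,0.037,-0.0115,0,0,0,-3.9],
    [1,0.036,-0.0115,0,0,0,-3.9],
    [1,0.036,-0.0115,0,0,0,-3.9],
    [1,0.035,-0.0115,0,0,0,-3.9],
    [1,0.034,-0.0115,0,0,0,-3.9]
  ]
}}

```text
clock: 1.6
tool_pos: [0.4789, -0.1361, 0.2473]
tool_rot: [-0.0, 0.8, 0.6, -0.0]
force: [0.8, -0.5, 1.0]
width: 0.0869
gripper_force: 0.0
```

```bash
cat >> h.py <<'E'
def goal(x,y,z,yaw):
    "shift in present tool axes to a goal, and turn about tool z (yaw = world yaw of tool y, deg)"
    o=ctrl.get_obs();q=o["tool_rot"];M=R.from_quat([q[1],q[2],q[3],q[0]]).as_matrix()
    T=R.from_euler("z",yaw-90,degrees=True).as_matrix()@np.diag([-1,1,-1.])
    print("t",round(o["clock"],2),"pos",o["tool_pos"].round(4),"yaw",np.degrees(np.arctan2(M[1,1],M[0,1])).round(2),"w",round(o["width"],4),"F",np.round(o["force"],1),"gf",o["gripper_force"])
    print("shift mm",(1e3*M.T@(np.array([x,y,z])-o["tool_pos"])).round(1),"rot",np.degrees(R.from_matrix(M.T@T).as_rotvec()).round(2))
E
python3 -c "
from h import *
goal(.443,.024,.2,-10.5)"
```

```text
t 1.6 pos [ 0.4789 -0.1361  0.2473] yaw -16.26 w 0.0869 F [ 0.8 -0.5  1. ] gf 0.0
shift mm [143.7 -79.3  47.3] rot [-0.02 -0.01 -5.76]
```

>>> {"fn": "arm_command", "kwargs": {
  "commands": [
    [1,0.034,-0.019,0.005,0,0,-1.5],
    [1,0.034,-0.019,0.005,0,0,-1.5],
    [1,0.034,-0.019,0.005,0,0,-1.5],
    [1,0.03,-0.018,0.005,0,0,-1.2],
    [1,0,0,0,0,0,0]
  ]
}}

```text
clock: 2.1
tool_pos: [0.4371, 0.0127, 0.2271]
tool_rot: [-0.0, 0.768, 0.64, -0.0]
force: [-0.3, -0.6, 0.1]
width: 0.0872
gripper_force: 0.0
```

```bash
python3 -c "
from h import *
goal(.443,.024,.2,-10.5)"
```

```text
t 2.1 pos [0.4371 0.0127 0.2271] yaw -10.35 w 0.0872 F [-0.3 -0.6  0.1] gf 0.0
shift mm [12.1  3.8 27. ] rot [-0.06  0.01  0.15]
```

>>> {"fn": "arm_command", "kwargs": {
  "commands": [
    [1,0.012,0.004,0.02,0,0,0],
    [1,0,0,0.022,0,0,0],
    [1,0,0,0.02,0,0,0],
    [1,0,0,0.02,0,0,0],
    [1,0,0,0,0,0,0]
  ]
}}

```text
clock: 2.6
tool_pos: [0.4433, 0.0189, 0.1433]
tool_rot: [-0.002, 0.77, 0.638, -0.002]
force: [-0.8, -0.1, 0.8]
width: 0.0872
gripper_force: 0.0
```

Run:
```python
from h import *
goal(.443,.024,.122,-10.5)
i=ctrl.get_image("side");T=ctrl.get_image("top")
a=cv2.resize(i["color"][120:250,230:350],None,fx=4,fy=4,interpolation=cv2.INTER_CUBIC)
cv2.imwrite("pics/g1.png",a)
```

```text
t 2.6 pos [0.4433 0.0189 0.1433] yaw -10.77 w 0.0872 F [-0.8 -0.1  0.8] gf 0.0
shift mm [ 5.  -1.1 21.3] rot [-0.26  0.02 -0.27]
```

View pics/g1.png

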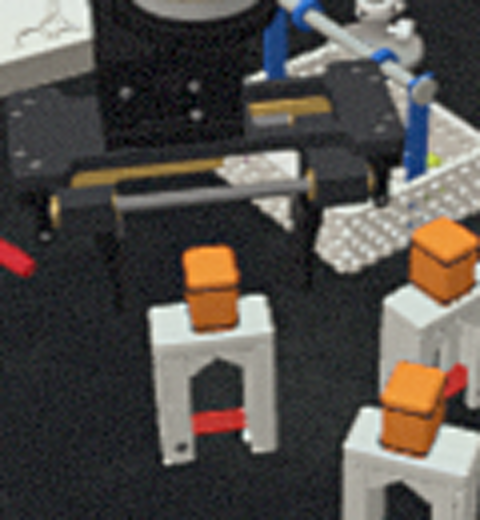

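The open fingers, at about x=118 and x=308 in the crop, straddle the orange grip at x≈211. I'll go down and close.

>>> {"fn": "arm_command", "kwargs": {
  "commands": [
    [1,0.004,-0.001,0.01,0,0,0],
    [1,0,0,0.009,0,0,0],
    [1,0,0,0,0,0,0],
    [1,0,0,0,0,0,0],
    [1,0,0,0,0,0,0]
  ]
}}

```text
clock: 3.2
tool_pos: [0.4449, 0.0236, 0.1268]
tool_rot: [0.0, 0.77, 0.638, 0.0]
force: [-0.6, -0.2, 0.2]
width: 0.087
gripper_force: 0.0
```

```bash
python3 -c "
from h import *
goal(.443,.024,.122,-10.5)"
```

```text
t 3.2 pos [0.4449 0.0236 0.1268] yaw -10.75 w 0.087 F [-0.6 -0.2  0.2] gf 0.0
shift mm [ 0.1 -2.   4.8] rot [ 0.02 -0.01 -0.25]
```

>>> {"fn": "arm_command", "kwargs": {
  "commands": [
    [1,0,-0.001,0.005,0,0,0],
    [1,0,0,0,0,0,0],
    [0,0,0,0,0,0,0],
    [0,0,0,0,0,0,0],
    [0,0,0,0,0,0,0]
  ]
}}

```text
clock: 3.7
tool_pos: [0.4438, 0.0238, 0.1217]
tool_rot: [0.0, 0.77, 0.638, 0.0]
force: [-0.2, 0.1, -0.1]
width: 0.0707
gripper_force: 0.0
```

>>> {"fn": "arm_command", "kwargs": {
  "commands": [
    [0,0,0,0,0,0,0],
    [0,0,0,0,0,0,0],
    [0,0,0,0,0,0,0],
    [0,0,0,0,0,0,0],
    [0,0,0,0,0,0,0]
  ]
}}

```text
clock: 4.2
tool_pos: [0.4437, 0.0238, 0.1216]
tool_rot: [-0.0, 0.77, 0.638, 0.0]
force: [0.2, -0.4, 0.7]
width: 0.0309
gripper_force: 0.0
```

```bash
python3 -c "
from h import *
goal(.443,.024,.35,-10.5)"
```

```text
t 4.2 pos [0.4437 0.0238 0.1216] yaw -10.75 w 0.0309 F [ 0.2 -0.4  0.7] gf 0.0
shift mm [ 1.000e-01 -8.000e-01 -2.284e+02] rot [-0.   -0.   -0.25]
```

>>> {"fn": "arm_command", "kwargs": {
  "commands": [
    [0,0,0,0,0,0,0],
    [0,0,0,0,0,0,0],
    [0,0,0,0,0,0,0],
    [0,0,0,-0.01,0,0,0],
    [0,0,0,-0.03,0,0,0]
  ]
}}

```text
clock: 4.7
tool_pos: [0.4418, 0.0237, 0.1603]
tool_rot: [-0.002, 0.77, 0.638, -0.002]
force: [0.4, -1.2, -1.7]
width: 0.0256
gripper_force: 29.9
```

>>> {"fn": "arm_command", "kwargs": {
  "commands": [
    [0,0,0,-0.03,0,0,0],
    [0,0,0,-0.04,0,0,0],
    [0,0,0,-0.035,0,0,0],
    [0,0,0,-0.02,0,0,0],
    [0,0,0,0,0,0,0]
  ]
}}

```text
clock: 5.2
tool_pos: [0.4449, 0.0241, 0.2898]
tool_rot: [0.002, 0.77, 0.638, 0.002]
force: [0.7, 0.1, -2.7]
width: 0.0259
gripper_force: 29.9
```

```bash
python3 -c "
from h import *
goal(.606,.2328,.285,16.4)"
```

```text
t 5.2 pos [0.4449 0.0241 0.2898] yaw -10.73 w 0.0259 F [ 0.7  0.1 -2.7] gf 29.929496265995112
shift mm [235.  119.4   5.5] rot [  0.29   0.04 -27.13]
```

>>> {"fn": "arm_command", "kwargs": {
  "commands": [
    [0,0.02,0.01,0,0,0,0],
    [0,0.03,0.015,0,0,0,0],
    [0,0.03,0.015,0,0,0,0],
    [0,0.03,0.016,0,0,0,0],
    [0,0.03,0.016,0,0,0,0]
  ]
}}

```text
clock: 5.7
tool_pos: [0.5407, 0.1487, 0.2852]
tool_rot: [-0.0, 0.77, 0.638, -0.001]
force: [0.3, -0.2, -2.2]
width: 0.0261
gripper_force: 29.9
```

>>> {"fn": "arm_command", "kwargs": {
  "commands": [
    [0,0.03,0.016,0,0,0,0],
    [0,0.03,0.015,0,0,0,0],
    [0,0.025,0.012,0,0,0,0],
    [0,0.01,0.004,0,0,0,-5],
    [0,0,0,0,0,0,-7]
  ]
}}

```text
clock: 6.2
tool_pos: [0.6039, 0.2346, 0.2843]
tool_rot: [-0.001, 0.697, 0.717, -0.001]
force: [0.1, -0.4, -2.4]
width: 0.0261
gripper_force: 29.9
```

>>> {"fn": "arm_command", "kwargs": {
  "commands": [
    [0,0,0,0,0,0,-7],
    [0,0,0,0,0,0,-5],
    [0,0,0,0,0,0,-3],
    [0,0,0,0,0,0,0],
    [0,0,0,0,0,0,0]
  ]
}}

```text
clock: 6.7
tool_pos: [0.6041, 0.2323, 0.2856]
tool_rot: [-0.0, 0.601, 0.8, -0.001]
force: [0.7, -1.2, -2.2]
width: 0.0257
gripper_force: 29.9
```

Run:
```python
from h import *
goal(.606,.2328,.285,16.4)
i=ctrl.get_image("side");T=ctrl.get_image("top")
import pickle; pickle.dump({"side":i,"top":T},open("im1.pkl","wb"))
p=proj(i,[.606,.2328,.16]).astype(int);print(p)
a=i["color"][p[1]-70:p[1]+60,p[0]-65:p[0]+65]
cv2.imwrite("pics/g2.png",cv2.resize(a,None,fx=4.5,fy=4.5,interpolation=cv2.INTER_CUBIC))
```

```text
t 6.7 pos [0.6041 0.2323 0.2856] yaw 16.17 w 0.0257 F [ 0.7 -1.2 -2.2] gf 29.930771682466002
shift mm [-0.   1.9  0.6] rot [-0.08 -0.01 -0.23]
[316 114]
```

View pics/g2.png

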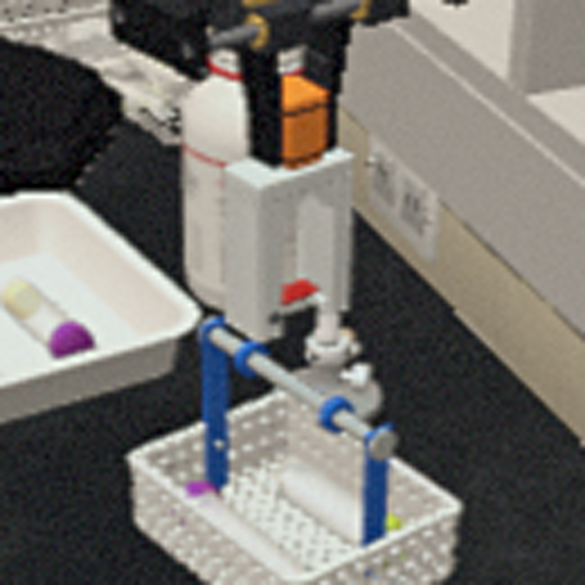

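The hook is upright in the jaws, directly above the bar between the collars. Its underside in the crop is about (270,338) to (340,310). I'll correct 2 mm and descend in stages.

>>> {"fn": "arm_command", "kwargs": {
  "commands": [
    [0,0,0.002,0.01,0,0,0],
    [0,0,0,0.015,0,0,0],
    [0,0,0,0.01,0,0,0],
    [0,0,0,0.008,0,0,0],
    [0,0,0,0,0,0,0]
  ]
}}

```text
clock: 7.3
tool_pos: [0.6058, 0.2325, 0.2417]
tool_rot: [-0.001, 0.6, 0.8, -0.001]
force: [-0.0, 0.2, -2.9]
width: 0.0259
gripper_force: 29.9
```

>>> {"fn": "arm_command", "kwargs": {
  "commands": [
    [0,0,0,0.008,0,0,0],
    [0,0,0,0.008,0,0,0],
    [0,0,0,0.008,0,0,0],
    [0,0,0,0.008,0,0,0],
    [0,0,0,0,0,0,0]
  ]
}}

```text
clock: 7.8
tool_pos: [0.6056, 0.2329, 0.2107]
tool_rot: [-0.001, 0.6, 0.8, -0.001]
force: [-4.4, -1.2, 2.2]
width: 0.0258
gripper_force: 29.9
```

```bash
python3 -c "
from h import *
goal(.606,.2328,.17,16.4)"
```

```text
t 7.8 pos [0.6056 0.2329 0.2107] yaw 16.27 w 0.0258 F [-4.4 -1.2  2.2] gf 29.942635528758146
shift mm [-0.2  0.4 40.7] rot [-0.11  0.   -0.13]
```

The latch is resisting with about 5 N, as expected. I'll continue.

>>> {"fn": "arm_command", "kwargs": {
  "commands": [
    [0,0,0,0.008,0,0,0],
    [0,0,0,0.008,0,0,0],
    [0,0,0,0.008,0,0,0],
    [0,0,0,0.006,0,0,0],
    [0,0,0,0,0,0,0]
  ]
}}

```text
clock: 8.3
tool_pos: [0.6061, 0.2325, 0.18]
tool_rot: [-0.0, 0.6, 0.8, -0.001]
force: [0.2, -0.8, -1.4]
width: 0.0257
gripper_force: 29.9
```

>>> {"fn": "arm_command", "kwargs": {
  "commands": [
    [0,0,0,0.003,0,0,0],
    [0,0,0,0.003,0,0,0],
    [0,0,0,0.002,0,0,0],
    [0,0,0,0,0,0,0],
    [0,0,0,0,0,0,0]
  ]
}}

```text
clock: 8.8
tool_pos: [0.6064, 0.233, 0.1736]
tool_rot: [0.0, 0.6, 0.8, 0.0]
force: [0.4, 0.2, -2.7]
width: 0.0256
gripper_force: 29.9
```

Run:
```python
from h import *
goal(.606,.2328,.17,16.4)
i=ctrl.get_image("side")
p=proj(i,[.606,.2328,.11]).astype(int)
a=i["color"][p[1]-55:p[1]+45,p[0]-50:p[0]+50]
cv2.imwrite("pics/g3.png",cv2.resize(a,None,fx=6,fy=6,interpolation=cv2.INTER_CUBIC))
```

```text
t 8.8 pos [0.6064 0.233  0.1736] yaw 16.25 w 0.0256 F [ 0.4  0.2 -2.7] gf 29.942402449996735
shift mm [-0.1 -0.5  3.6] rot [ 0.01 -0.   -0.15]
```

View pics/g3.png

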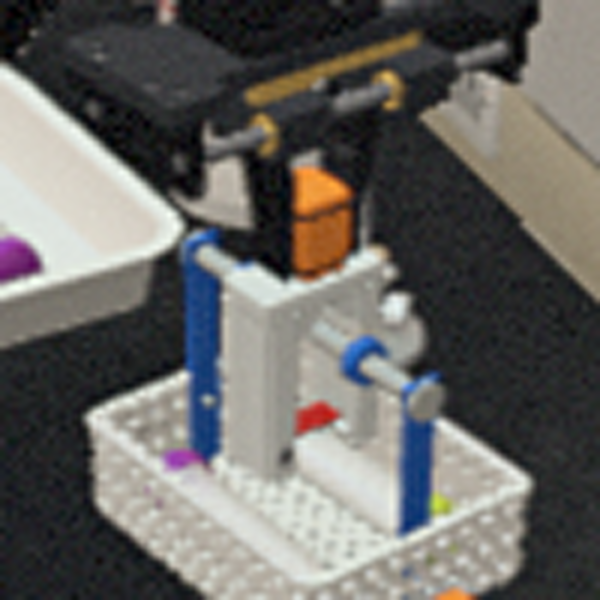

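The bar is in the mouth between the collars. The red latch is level and shut below it, at about (318,415), and the force has dropped. I'll seat the bar in the crown.

>>> {"fn": "arm_command", "kwargs": {
  "commands": [
    [0,0,0,0.001,0,0,0],
    [0,0,0,0.001,0,0,0],
    [0,0,0,0.001,0,0,0],
    [0,0,0,0,0,0,0],
    [0,0,0,0,0,0,0]
  ]
}}

```text
clock: 9.35
tool_pos: [0.6063, 0.233, 0.1705]
tool_rot: [-0.0, 0.6, 0.8, -0.0]
force: [-0.1, 0.4, -2.2]
width: 0.0261
gripper_force: 29.9
```

```bash
python3 -c "
from h import *
goal(.606,.2328,.17,16.4)"
```

```text
t 9.35 pos [0.6063 0.233  0.1705] yaw 16.26 w 0.0261 F [-0.1  0.4 -2.2] gf 29.942523586942116
shift mm [-0.1 -0.4  0.5] rot [-0.01 -0.   -0.14]
```

>>> {"fn": "arm_command", "kwargs": {
  "commands": [
    [0,0,0,0.0005,0,0,0],
    [0,0,0,0.0005,0,0,0],
    [0,0,0,0.0005,0,0,0],
    [0,0,0,0,0,0,0],
    [0,0,0,0,0,0,0]
  ]
}}

```text
clock: 9.85
tool_pos: [0.6064, 0.233, 0.1691]
tool_rot: [-0.0, 0.6, 0.8, 0.0]
force: [0.5, 0.2, -1.5]
width: 0.0256
gripper_force: 29.9
```

>>> {"fn": "arm_command", "kwargs": {
  "commands": [
    [0,0,0,0.0005,0,0,0],
    [0,0,0,0.0005,0,0,0],
    [0,0,0,0.0005,0,0,0],
    [0,0,0,0,0,0,0],
    [0,0,0,0,0,0,0]
  ]
}}

```text
clock: 10.35
tool_pos: [0.6063, 0.233, 0.1676]
tool_rot: [-0.0, 0.6, 0.8, -0.0]
force: [-0.7, 0.1, -2.0]
width: 0.0259
gripper_force: 29.9
```

>>> {"fn": "arm_command", "kwargs": {
  "commands": [
    [0,0,0,0.001,0,0,0],
    [0,0,0,0.0005,0,0,0],
    [0,0,0,0.0005,0,0,0],
    [0,0,0,0,0,0,0],
    [0,0,0,0,0,0,0]
  ]
}}

```text
clock: 10.85
tool_pos: [0.6064, 0.2331, 0.1674]
tool_rot: [0.0, 0.6, 0.8, 0.0]
force: [-4.9, -3.3, 12.8]
width: 0.0259
gripper_force: 29.9
```

The bar is home, with contact at about 15 N. I'll unload, then open.

>>> {"fn": "arm_command", "kwargs": {
  "commands": [
    [0,0,0,-0.001,0,0,0],
    [0,0,0,-0.0008,0,0,0],
    [0,0,0,0,0,0,0],
    [0,0,0,0,0,0,0],
    [0.5,0,0,0,0,0,0]
  ]
}}

```text
clock: 11.35
tool_pos: [0.6065, 0.2331, 0.1673]
tool_rot: [0.0, 0.6, 0.8, 0.0]
force: [-0.5, -0.1, -0.4]
width: 0.0287
gripper_force: 0.0
```

>>> {"fn": "arm_command", "kwargs": {
  "commands": [
    [1,0,0,0,0,0,0],
    [1,0,0,0,0,0,0],
    [1,0,0,0,0,0,0],
    [1,0,0,0,0,0,0],
    [1,0,0,0,0,0,0]
  ]
}}

```text
clock: 11.85
tool_pos: [0.6064, 0.233, 0.1674]
tool_rot: [-0.0, 0.6, 0.8, 0.0]
force: [-0.3, 0.2, 0.7]
width: 0.0658
gripper_force: 0.0
```

>>> {"fn": "arm_command", "kwargs": {
  "commands": [
    [1,0,0,0,0,0,0],
    [1,0,0,-0.005,0,0,0],
    [1,0,0,-0.02,0,0,0],
    [1,0,0,-0.03,0,0,0],
    [1,0,0,-0.03,0,0,0]
  ]
}}

```text
clock: 12.35
tool_pos: [0.6061, 0.233, 0.2535]
tool_rot: [-0.0, 0.6, 0.8, -0.0]
force: [-0.1, -0.4, -0.0]
width: 0.0869
gripper_force: 0.0
```

>>> {"fn": "arm_command", "kwargs": {
  "commands": [
    [1,0,0,-0.03,0,0,0],
    [1,0,0,-0.03,0,0,0],
    [1,0,0,0,0,0,0],
    [1,0,0,0,0,0,0],
    [1,0,0,0,0,0,0]
  ]
}}

```text
clock: 12.85
tool_pos: [0.6061, 0.2327, 0.3114]
tool_rot: [-0.0, 0.6, 0.8, -0.001]
force: [-0.1, 0.4, -0.5]
width: 0.0871
gripper_force: 0.0
```

Run:
```python
from h import *
goal(.606,.2328,.17,16.4)
i=ctrl.get_image("side")
p=proj(i,[.606,.2328,.11]).astype(int)
a=i["color"][p[1]-55:p[1]+45,p[0]-50:p[0]+50]
cv2.imwrite("pics/g4.png",cv2.resize(a,None,fx=6,fy=6,interpolation=cv2.INTER_CUBIC))
```

```text
t 12.85 pos [0.6061 0.2327 0.3114] yaw 16.26 w 0.0871 F [-0.1  0.4 -0.5] gf 0.0
shift mm [2.000e-01 1.000e-01 1.414e+02] rot [-0.07  0.02 -0.14]
```

View pics/g4.png

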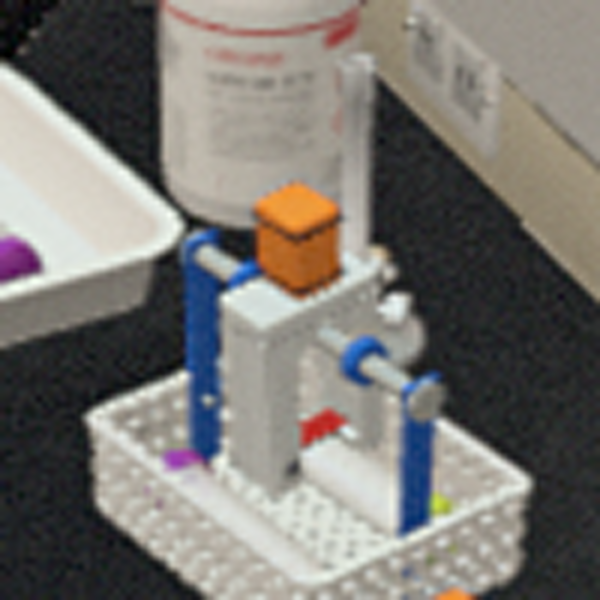

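The hook hangs free and upright between the blue collars. The red latch is shut below the bar, at about (322,428), and the gripper is clear.

```bash
python3 -c "
from bench import ctrl
print(ctrl.hand_in())"
```

```text
the job is handed in; nothing more can be done
None
```

The lifting hook is hanging upright and latched on the blue basket's bar, between the two collars with the bar up in the crown; the gripper is clear, the green basket was not hooked, and the job was handed in at about 12.9 s.

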